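Stop the fan unit and pull its filter cassette for inspection

ROBOT

A 7-joint arm with a two-finger parallel gripper is mounted at the origin on a cart in front of the work surface, level with it; the furniture and walls round the work are solid. World frame = base frame: x ahead of the robot, y to its left, z up, the work surface at z = 0. Lengths are in m, angles in rad, forces in N, time in s.
With the tool pointing down it reaches from about 0.35 to 0.9 m from the base axis. Payload 19.9 kg.
Tool frame: the origin (TCP) lies between the finger pads; the fingertips stand 19 mm ahead of it and the grasp point (between the pads) is the TCP; z points along the fingers, y is the line along which they close (so a half turn about z gives the same grasp; the last joint's range is limited). The gripper opens to 94 mm and grips with 3 to 60 N. Pads are 16 mm wide; open, the fingers measure 119 mm over their backs; the gripper's body (75 mm by 177 mm) begins 78 mm behind the grasp point.
Start: joints at [1.073, 0.417, -0.01, 1.614, 0.005, 1.111, -0.053], TCP at [0.276, -0.561, 0.224] pointing down, gripper open.
Joint ranges: [-2.81, 2.81], [-0.39, 2.02], [-1.27, 1.25], [0.06, 2.57], [-1.19, 4.33], [0.19, 2], [-2.82, 2.82]. Speed limits (rad/s): [1.89, 1.89, 2.39, 2.39, 3.01, 3.01, 3.01].

INTERFACE

Orientations are given as a 3x3 rotation matrix whose columns are the frame's x, y, z axes.
In Python, from rig import robot gives the robot as it stands. Calls block until the motion is done:
- robot.move_ptp(position, orientation): joint-space move of the TCP to a pose.
- robot.move_linear(position, velocity=0.15, frame=None, threshold=None): straight line of the TCP; frame=None keeps the orientation; velocity is the mean speed in m/s. With threshold (N) it stops when the force on the tool has changed by that much, and returns True; else False.
- robot.goto_joints(angles): joint-space move.
- robot.gripper_to(opening): finger opening in m; the grip force is fixed at half the most; returns when the fingers have stopped.
- robot.pause(seconds).
- robot.ik(position, orientation): joint angles nearest the present ones, or None.
- robot.get_state(): the state.
- robot.grab_frame(name): name is "scene" or "top" or "wrist"; returns the picture (384x512x3 uint8, red, green, blue); there is no depth.
- robot.camera_info(name): a dict with "fx", "fy", "cx", "cy" (pixels), "dist" ([k1, k2, p1, p2, k3] as OpenCV has them; the pictures are not rectified), "rvec" (rotation vector, rad) and "tvec" (3), from world to camera coordinates, as OpenCV has them. Camera axes: x right, y down, z forward; pixel columns grow to the right and rows downward; lengths in m; the calibration is good to about 2 mm. A picture is of the moment at which its call begins: read the wrist's pose just before it. camera_info takes no time and is no camera call; for the wrist camera it gives the pose at the moment of the call.
A pose or a line that the arm cannot do raises robot.PlanningError and nothing moves.
- robot.sign_off(): hands the job in; it is judged then, once.
The state is a dict: "time": time; "qpos": joint angles; "joint_vel": joint speeds; "effort": joint torques, N m; "ee_pos": TCP position; "tool_rot": TCP orientation; "force": force on the tool from outside, world axes, zero at the start; "moment": the same for the moment, N m; "opening": finger opening in m; "grasp_force": force on a finger pad.
Only numpy, scipy, OpenCV 4.12 (cv2) and the standard library are available. Lean on these libraries where they do the work, as an engineer would, in place of code of your own. Each camera call takes 0.05 s, during which the arm holds its last target. There are 200 camera calls.

TASK

Stop the grey fan unit first: take the screwdriver out of its stand, press the small button at the bottom of the recess in the unit's top fully down with the screwdriver's tip, and put the screwdriver back upright in its stand. Only then lift the unit's cover flap by its tab until it stands open by itself, draw the filter cassette out from beneath it by the cassette's tab, and hold it up, upright and still, with its lower edge at least 10 cm above the unit's top. Finish while holding it there, with the flap left standing open, and do not disturb the two loose jars, the loupe and the attenuator lying about.

Things in the scene. Friction and masses are not known exactly. Their poses are not given: they have to be found in the camera images.
- unit: Grey fan unit, a fixed box 140 (x) x 160 (y) x 75 mm high. Origin: centre of its underside; -x is its louvred front. y -80 to -30 mm: solid deck with the button recess. y -30 to 80 mm: open-topped bay (walls, floor 5 mm; inside 130 x 100 mm) under the flap. Guide rails 41 mm high on the bay's side walls, 9 mm deep, form a 13 mm wide upright slot at x = -5 mm that holds the cassette.
- button (a joint): Spring button in the recess (dark frame round its mouth), a flat white disc of 13.6 mm diameter; 0 = out, 0.005 m = fully pressed; 1.2 N to start, 4.2 N fully down; it springs back out.
- button_top (a point): Centre of the button's face (moves with it), at x = -30, y = -55, z = 65 mm in the unit's frame: 10 mm below the deck, in a square hole 17 mm wide, too narrow for a finger.
- flap (a joint): Hinge of the cover flap: 0 = shut (flat), it opens upward about the rear (+x) edge of the unit to 1.9 rad; a stiff hinge, stays where it is left; about 1.5 N at the tab moves it. May start slightly ajar. Angle grows as the front edge rises and swings back to +x.
- flap_hinge (a point): Centre of the flap's hinge line (which runs along the unit's y), at x = 65, y = 25, z = 79 mm in the unit's frame. The flap is a plate 135 mm long from here, 108 mm wide, 6 mm thick.
- flap_tab (a point): Grip point on the flap's tab, 162 mm from the hinge line, 4 mm above the flap's mid-plane. Tab: fin mid front edge, 12 mm thick along the unit's y, 14 mm high, sticking out 45 mm past the flap over the unit's front; free on both sides and below. Vertical fingers closed on it along the unit's y can stay vertical all through the swing (the tab turns between them). Axes turn with the flap.
- cassette: Loose filter cassette standing in the slot, hidden until the flap is open: white frame 10 (x) x 92 (y) x 44 mm high, about 60 g, with a tab on its upper edge 10 (x) x 30 (y) x 20 mm high (64 mm high in all). Origin: centre of its lower edge, 5 mm above the bench at the start; z up. x is parallel to the unit's x. It draws straight up.
- cassette_tab (a point): Middle of the cassette's tab, 55 mm above the cassette's origin (9 mm below the tab's top).
- stand: Bare metal tool stand, a fixed block 56 x 56 x 55 mm high. Origin: centre of its underside.
- stand_hole (a point): Centre of the mouth of the stand's upright hole, on the block's top: 9 mm square, 50 mm deep, with a 3 mm chamfer.
- driver: Screwdriver, 153 mm long, about 56 g, standing tip down in the stand's hole. Its x axis runs along it from handle to tip; origin at mid-length, 10 mm off the centre line (to -z of its own frame). Shaft 84 mm long, 6.6 mm diameter, handle 68 mm long, 22 x 20 mm.
- driver_tip (a point): The screwdriver's tip, on its centre line; at the start on the hole's floor, 5 mm above the bench.
- driver_grip (a point): Point on the centre line in the handle, 116.5 mm from the tip: where to grip.
- jar: Bystander: small closed jar, 51 mm diameter, 44 mm high, origin in its underside.
- jar_small: Bystander: smaller closed jar, 43 mm diameter, 40 mm high, origin in its underside.
- loupe: Bystander: black loupe, 68 x 39 x 16 mm, origin in its underside.
- attenuator_1: Bystander: small metal attenuator with a threaded end, 44 x 20 x 16 mm, origin in its underside.

How it is judged:
By the outcome, as a careful person would: the job done as asked, in the order asked, and still so for the second after the job is handed in, while the arm keeps its last pose, push and grip.
It also fails if it takes over 72 s, if anything falls off the work surface, if the arm or the gripper's body presses on something with over 40 N, if the wrist force passes 120 N, or if a joint passes its speed limit or range.

## Working session

There is one attempt and no reset: what is moved stays moved. The work goes in short steps, each a Python script; the robot and the scene stay as the last script left them, time stands still between calls to the robot, and variables do not carry over. Pictures are saved under pics/ and viewed, at most 10 in all, crops included, and the job is handed in when it is done.

```bash
ls; mkdir -p pics; python3 - <<'E'
from rig import robot
import cv2
for n in ("scene","top"):
    im=robot.grab_frame(n); cv2.imwrite(f"pics/{n}0.png",cv2.resize(im[:,:,::-1],(800,600),interpolation=cv2.INTER_CUBIC))
    print(n,robot.camera_info(n))
s=robot.get_state();print(s)
E
```

```text
pics
scene {'fx': 394.7899453010388, 'fy': 394.7899453010388, 'cx': 257.09745745901705, 'cy': 192.78139433766935, 'dist': array([-0.01563255,  0.        ,  0.        ,  0.        ,  0.        ]), 'rvec': array([ 1.11004858, -2.33988176,  1.00671049]), 'tvec': array([0.40492727, 0.32244824, 1.13531187])}
top {'fx': 390.36157317375364, 'fy': 390.36157317375364, 'cx': 256.82928915768474, 'cy': 197.20591543754585, 'dist': array([-0.123361,  0.      ,  0.      ,  0.      ,  0.      ]), 'rvec': array([ 2.1393014 , -2.07987867,  0.2174935 ]), 'tvec': array([0.08012846, 0.55964185, 1.34470346])}
{'time': 0.1, 'qpos': array([ 1.07248474,  0.41793284, -0.01032186,  1.61410673,  0.00471547,
        1.11072208, -0.05297343]), 'joint_vel': array([ 0.00071195, -0.00190969, -0.0005771 , -0.00307036, -0.00077423,
       -0.00030089, -0.00039492]), 'effort': array([ 2.90527547e-03, -8.52564955e+01,  6.40405566e-01, -4.26687670e+01,
       -4.90572641e-02,  1.63609127e-02, -4.16620509e-06]), 'ee_pos': array([ 0.27553396, -0.56062332,  0.22387922]), 'tool_rot': array([[ 8.97437531e-01,  4.41141171e-01, -5.87948317e-04],
       [ 4.41141553e-01, -8.97436997e-01,  9.82938526e-04],
       [-9.40319194e-05, -1.14149436e-03, -9.99999344e-01]]), 'force': array([ 0.7229955 , -0.50028316,  0.50819873]), 'moment': array([-0.02341636, -0.00980827,  0.03401863]), 'grasp_force': 0.0, 'opening': 0.09381782211897113}
```

View pics/scene0.png

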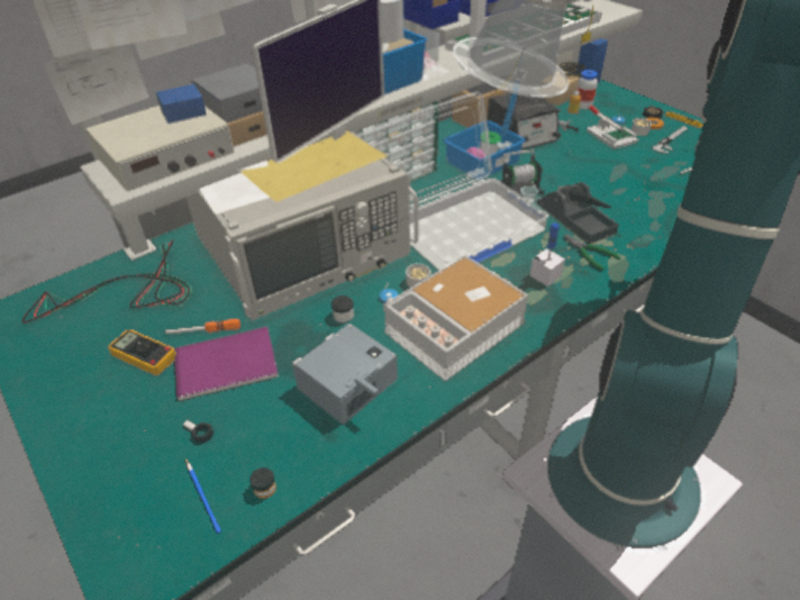

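View pics/top0.png

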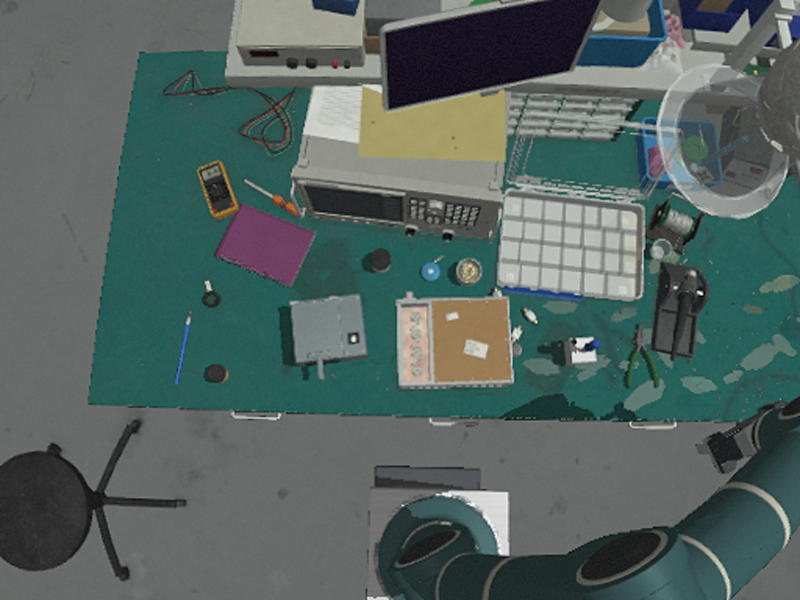

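```bash
python3 - <<'E'
import cv2,numpy as np
from rig import robot
T=robot.grab_frame("top")[:,:,::-1];S=robot.grab_frame("scene")[:,:,::-1]
def c(im,x,y,w,h,f): return cv2.resize(im[y:y+h,x:x+w],None,fx=f,fy=f,interpolation=cv2.INTER_CUBIC)
# each tile 400x300; f=5: 80x60 ; 
a=np.hstack([c(T,170,186,80,60,5),c(T,345,200,50,37.5.__int__(),8)[:300] if 0 else cv2.resize(T[200:236,345:393],(400,300),interpolation=cv2.INTER_CUBIC)])
b=np.hstack([c(S,180,206,80,60,5),cv2.resize(S[138:189,320:388],(400,300),interpolation=cv2.INTER_CUBIC)])
cv2.imwrite("pics/crop1.png",np.vstack([a,b]))
E
```

```text
(no output)
```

View pics/crop1.png

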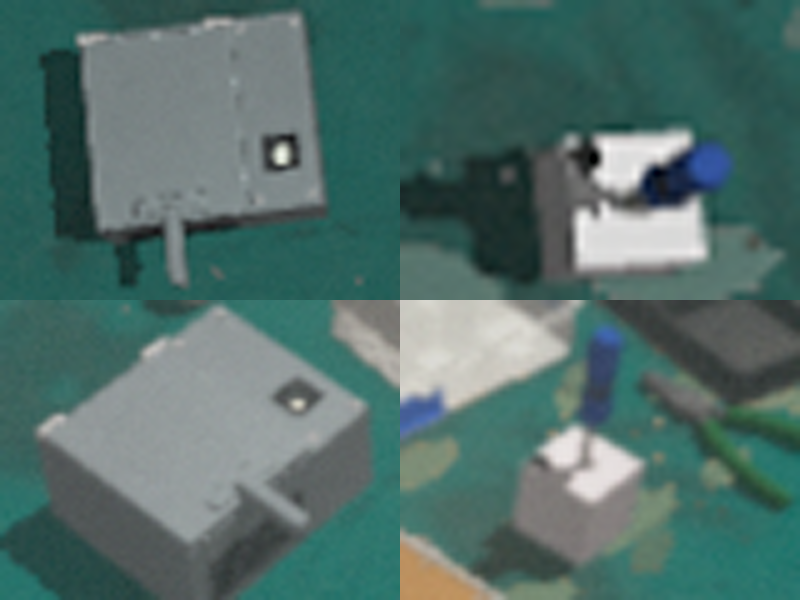

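```bash
cat > vis.py <<'E'
import cv2,numpy as np
from scipy.optimize import least_squares
from rig import robot
def proj(ci,P):
    K=np.array([[ci["fx"],0,ci["cx"]],[0,ci["fy"],ci["cy"]],[0,0,1]])
    return cv2.projectPoints(np.asarray(P,float).reshape(-1,1,3),ci["rvec"],ci["tvec"],K,ci["dist"])[0].reshape(-1,2)
def place(p,P):
    c,s=np.cos(p[2]),np.sin(p[2]); P=np.asarray(P,float)
    return np.c_[p[0]+c*P[:,0]-s*P[:,1],p[1]+s*P[:,0]+c*P[:,1],P[:,2]]
def fit(obs,p0):
    """obs: list of (caminfo, local pts, pixels)"""
    f=lambda p:np.concatenate([(proj(ci,place(p,L))-U).ravel() for ci,L,U in obs])
    r=least_squares(f,p0); return r.x,f(r.x).reshape(-1,2)
E
python3 - <<'E'
from vis import *
T=robot.camera_info("top");S=robot.camera_info("scene")
def u(P,x,y,fx,fy): return np.c_[x+(np.array(P)[:,0]+.5)/fx-.5,y+(np.array(P)[:,1]+.5)/fy-.5]
m=1e-3
ut=u([(300,12),(326,212),(281.5,152),(177,285)],170,186,5,5)
Lt=np.array([(70,-80,75),(-70,-80,75),(-30,-55,75),(-115,25,86)])*m
us=u([(370,108),(222,10),(298,97),(298,222)],180,206,5,5)
Ls=np.array([(-70,-80,75),(70,-80,75),(-30,-55,75),(-115,25,86)])*m
p,r=fit([(T,Lt,ut),(S,Ls,us)],[.5,.3,0]);print("unit",p,"\n",r.round(1))
a=28*m;h=55*m
vt=u([(170,135),(290,133),(308,265),(175,268)],345,200,400/48,300/36)
L1=[(a,a,h),(a,-a,h),(-a,-a,h),(-a,a,h)]
vs=u([(183,123),(245,162),(187,203),(125,165)],320,138,400/68,300/51)
L2=[(a,-a,h),(-a,-a,h),(-a,a,h),(a,a,h)]
p,r=fit([(T,L1,vt),(S,L2,vs)],[.5,-.3,0]);print("stand",p,"\n",r.round(1))
d=lambda P,o,s:u([P],*o,*s)
q,r=fit([(T,[(0,0,.158)],u([(308,168)],345,200,400/48,300/36)),(S,[(0,0,.158)],u([(207,35)],320,138,400/68,300/51))],[.5,-.3,0]);print("handle top",q,r)
q,r=fit([(T,[(0,0,.055)],u([(227,207)],345,200,400/48,300/36)),(S,[(0,0,.055)],u([(183,165)],320,138,400/68,300/51))],[.5,-.3,0]);print("mouth",q,r)
E
```

```text
unit [0.50459942 0.26179925 0.1364832 ] 
 [[ 0.5 -0.1]
 [-0.9 -1.4]
 [-0.2  0.2]
 [-0.2 -0.3]
 [ 0.2 -0. ]
 [-0.1 -1.2]
 [ 0.2  0.2]
 [ 1.1  1.6]]
stand [ 0.47237519 -0.32395253  0.03724767] 
 [[-0.2  0.3]
 [ 0.6  0.4]
 [-0.5 -0. ]
 [ 0.2 -0.2]
 [-0.8  0.3]
 [ 0.1  0.4]
 [ 0.6 -0.3]
 [-0.3 -0.8]]
handle top [ 0.47130747 -0.3227879   0.        ] [[-0.07504227 -0.08547121]
 [ 0.12404754  0.00044933]]
mouth [ 0.47009252 -0.32017873  0.        ] [[ 0.09234793 -0.09968602]
 [-0.00588488  0.22207703]]
```

```bash
cat > mv.py <<'E'
from vis import *
def R(yaw):
    c,s=np.cos(yaw),np.sin(yaw); return np.array([[c,s,0],[s,-c,0],[0,0,-1.]])
def snap(n,name):
    s=robot.get_state();ci=robot.camera_info(n);im=robot.grab_frame(n)
    cv2.imwrite(f"pics/{name}.png",cv2.resize(im[:,:,::-1],(800,600),interpolation=cv2.INTER_CUBIC));return ci,s
E
python3 - <<'E'
from mv import *
p=[.471,-.322,.27]
print(robot.ik(p,R(0.037)),robot.ik([.49,.19,.27],R(.136)),robot.ik([.6,.3,.25],R(.136)))
robot.move_ptp(p,R(0.037))
ci,s=snap("wrist","w1");print(ci,s["time"],s["ee_pos"],s["tool_rot"].round(3))
C=cv2.Rodrigues(ci["rvec"])[0];print(-C.T@ci["tvec"])
print(proj(ci,[(.4724,-.324,.055),(.47,-.32,.158)])*800/512)
E
```

```text
[ 0.59528658  0.28114261 -0.06059514  1.69783998  0.0183027   1.16316032
 -1.00398795] [ 0.31269671  0.29964574 -0.88799216  1.78333004  0.25058829  1.17710653
 -2.08555782] [ 0.05027536  0.62257681 -0.8664167   1.43722191  0.47908562  1.30149463
 -2.28474157]
{'fx': 284.5912989643324, 'fy': 284.5912989643324, 'cx': 252.00154585523796, 'cy': 192.27037750796745, 'dist': array([-0.06137967,  0.        ,  0.        ,  0.        ,  0.        ]), 'rvec': array([-2.12165948,  2.04779569,  0.26152162]), 'tvec': array([-0.33869322,  0.40657527,  0.54960736])} 1.3917 [ 0.47033677 -0.32304041  0.26980776] [[ 0.999  0.036 -0.   ]
 [ 0.036 -0.999 -0.   ]
 [-0.     0.    -1.   ]]
[ 0.5429099  -0.32009318  0.42996976]
[[395.7816254  270.57681643]
 [389.90947626 304.24809031]]
```

View pics/w1.png

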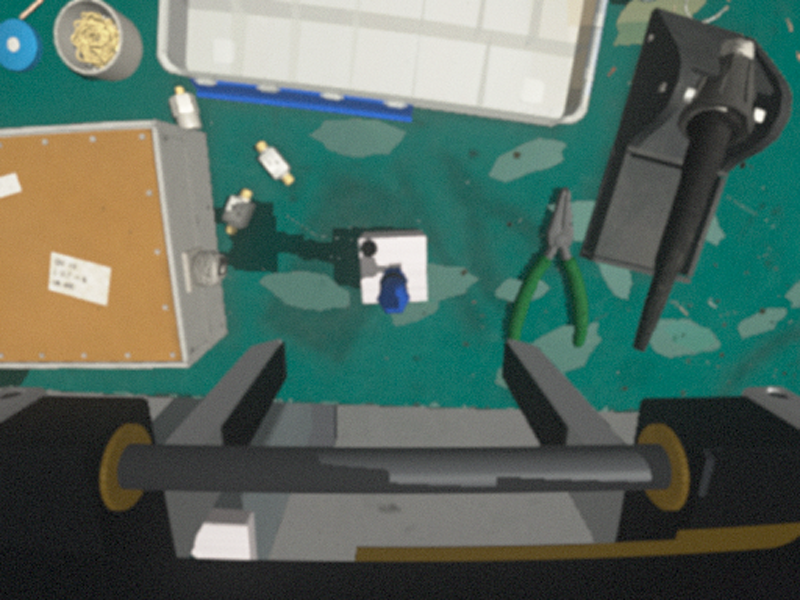

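```bash
python3 - <<'E'
from mv import *
p=np.array([.4725,-.3225,.1215])
robot.move_linear([*p[:2],.18],.2)
hit=robot.move_linear(p,.1,threshold=15)
s=robot.get_state();print(hit,s["time"],s["ee_pos"],s["force"])
robot.gripper_to(0.0)
s=robot.get_state();print(s["time"],s["ee_pos"],s["force"],s["opening"],s["grasp_force"])
np.save("grasp.npy",s["ee_pos"])
print(robot.move_linear([*p[:2],.275],.12,threshold=20))
s=robot.get_state();print(s["time"],s["ee_pos"],s["force"],s["opening"],s["grasp_force"])
U=[0.5046,0.2618,0.1365]
b=place(U,[(-.03,-.055,.075)])[0];print(b)
robot.move_ptp([b[0],b[1],.275],R(.1365))
robot.move_linear([b[0],b[1],.085+.1165],.15,threshold=8)
ci,s=snap("wrist","w2");print(s["time"],s["ee_pos"],s["opening"])
im=cv2.imread("pics/w2.png")
print(proj(ci,[b,[b[0],b[1],.085],*place(U,[(-.07,-.08,.075),(.07,-.08,.075)])])*800/512)
E
```

```text
False 2.775 [ 0.47283395 -0.32272441  0.12214409] [-0.09711024 -0.14756662  0.61112037]
3.8917 [ 0.47249367 -0.3224591   0.12146511] [-0.46734821  1.31012587  0.7663509 ] 0.02081039944967404 30.000000397158146
False
5.325 [ 0.4722759  -0.3223455   0.27425683] [-0.42039351  0.41991151 -0.52781486] 0.020992986146507412 29.999893546009844
[0.48236326 0.2032293  0.075     ]
7.8667 [0.48275787 0.20326271 0.20215876] 0.021108994316566397
[[394.77553801 298.8100841 ]
 [394.79148426 302.62322399]
 [431.03835749 354.97464697]
 [435.27556198 141.38279544]]
```

View pics/w2.png

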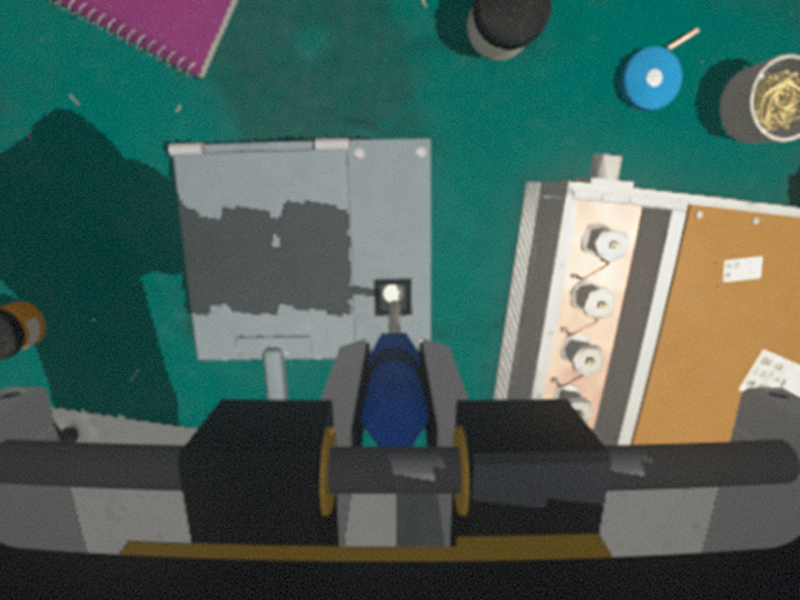

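```bash
python3 - <<'E'
from mv import *
im=robot.grab_frame("wrist")[:,:,::-1]
cv2.imwrite("pics/w2c.png",cv2.resize(im[170:220,220:285],(780,600),interpolation=cv2.INTER_CUBIC))
E
```

```text
(no output)
```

View pics/w2c.png

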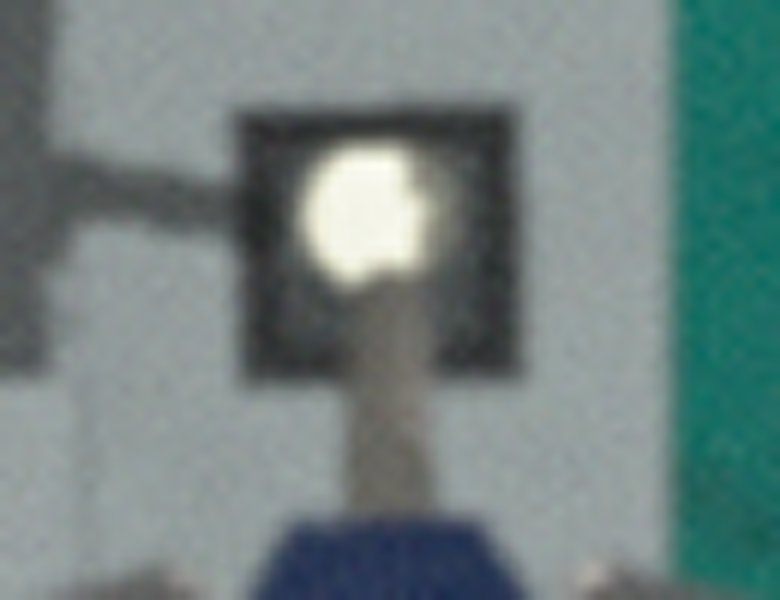

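```bash
python3 - <<'E'
from mv import *
r=R(.1365); s=robot.get_state(); e=np.array([.48236,.20323,0])+.002*r[:,0]-.0012*r[:,1]
g=lambda z:[e[0],e[1],z]
robot.move_linear(g(.2),.1)
z0=robot.get_state()["force"]
h=robot.move_linear(g(.1165+.067),.06,threshold=5)
s=robot.get_state();print(h,s["time"],s["ee_pos"],s["force"]-z0)
if not h:
    h=robot.move_linear(g(.1165+.053),.03,threshold=10); robot.pause(.3)
    s=robot.get_state();print(h,s["time"],s["ee_pos"],s["force"]-z0,s["ee_pos"][2]-.1165)
E
```

```text
False 8.6417 [0.4839508  0.20463042 0.18307122] [-0.55978629 -0.51166309  0.96187311]
True 9.3 [0.48487655 0.20506376 0.17597511] [-1.91021139 -0.46841448 14.14804533] 0.059475105128855274
```

```bash
python3 - <<'E'
from mv import *
g=np.load("grasp.npy"); s=robot.get_state(); e=s["ee_pos"]
robot.move_linear([e[0],e[1],.275],.15)
robot.move_ptp([.4725,-.3225,.275],R(.037))
robot.move_linear([.4725,-.3225,.1215+.052],.15)
z0=robot.get_state()["force"]
h=robot.move_linear([.4725,-.3225,.126],.08,threshold=8)
s=robot.get_state();print(h,s["time"],s["ee_pos"],s["force"]-z0)
if not h:
    h=robot.move_linear([.4725,-.3225,.120],.03,threshold=5)
    s=robot.get_state();print(h,s["time"],s["ee_pos"],s["force"]-z0)
    robot.gripper_to(.05)
    robot.move_linear([.4725,-.3225,.27],.15)
    ci,s=snap("wrist","w3");print(s["time"],s["opening"],s["grasp_force"])
E
```

```text
False 13.5917 [ 0.4726448  -0.32256878  0.12613049] [-0.90192799  0.1194316  -1.02921381]
True 13.8417 [ 0.47320344 -0.32291837  0.12123465] [-1.58720805  0.1008987   7.07669597]
15.625 0.05036186371823735 0.0
```

View pics/w3.png

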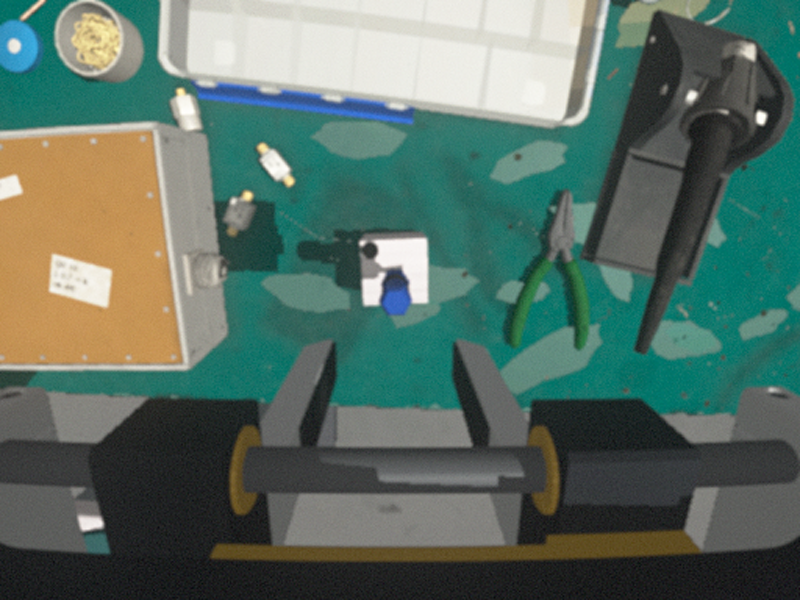

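```bash
python3 - <<'E'
from mv import *
import pickle
U=[0.5059,0.2634,0.15]
robot.gripper_to(.06)
robot.move_ptp([.385,.265,.24],R(.15))
s=robot.get_state();ci=robot.camera_info("wrist");im=robot.grab_frame("wrist")[:,:,::-1];S=robot.grab_frame("scene")[:,:,::-1]
pickle.dump(ci,open("w4.pkl","wb"))
c=proj(ci,place(U,[(-.02,0,.08)]))[0];x0=int(np.clip(c[0]-85,0,342));y0=int(np.clip(c[1]-100,0,184))
A=cv2.resize(im[y0:y0+200,x0:x0+170],None,fx=3,fy=3,interpolation=cv2.INTER_CUBIC)
B=cv2.resize(S[198:273,180:252],(288,300),interpolation=cv2.INTER_CUBIC)
Z=np.zeros((600,798,3),np.uint8);Z[:,:510]=A;Z[:300,510:]=B
cv2.imwrite("pics/w4.png",Z);print(s["time"],s["ee_pos"],x0,y0,c)
E
```

```text
18.2083 [0.38556161 0.26439384 0.2399672 ] 185 0 [270.10420582  94.09345211]
```

View pics/w4.png

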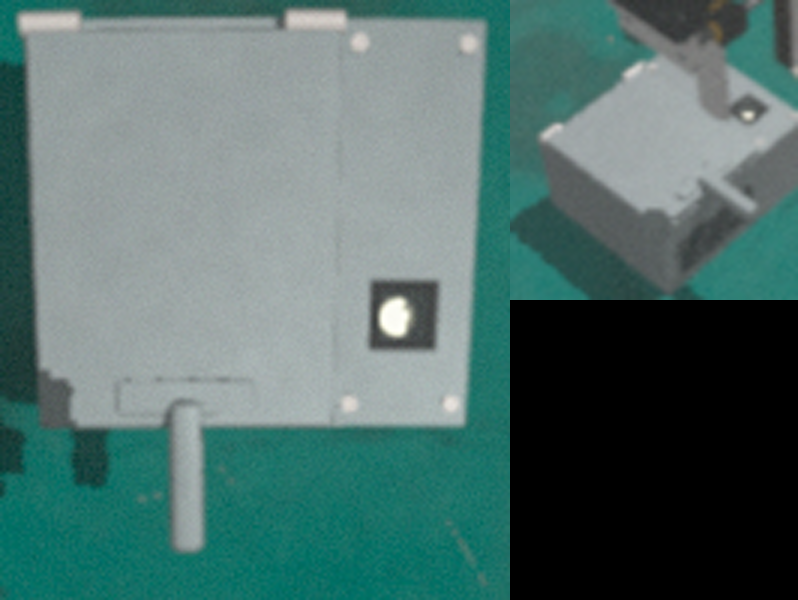

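```bash
python3 - <<'E'
from mv import *
import pickle
ci=pickle.load(open("w4.pkl","rb"))
u=lambda P:np.c_[185+(np.array(P)[:,0]+.5)/3-.5,(np.array(P)[:,1]+.5)/3-.5]
L=np.array([(70,-80,75),(-70,-80,75),(-30,-55,75)])*1e-3
p,r=fit([(ci,L,u([(487,20),(466,427),(404,315)]))],[.506,.263,.15]);print(p,r.round(2))
for th in (0,.03,.06,.1):
    c,s=np.cos(th),np.sin(th)
    f=lambda d,y,h:(.065-d*c+h*s,.025+y,.079+d*s+h*c)
    q=proj(ci,place(p,[f(.135,.054,.003),f(.18,0,.011)]));print(th,((q-[185,0]+.5)*3-.5).round(1))
for P in place(p,[(-.097,.025,.083),(-.005,.025,.0)]):print(P)
E
```

```text
[0.50484711 0.26334118 0.15404714] [[-0.03  0.27]
 [-0.21 -0.56]
 [ 0.23  0.24]]
0 [[ 41.7 428.8]
 [188.6 551.4]]
0.03 [[ 39.7 429.3]
 [188.4 553.6]]
0.06 [[ 37.6 429.5]
 [188.1 555.3]]
0.1 [[ 34.7 429.1]
 [187.7 557.1]]
[0.4051598  0.27316159 0.083     ]
[0.49607035 0.28727794 0.        ]
```

```bash
python3 - <<'E'
from mv import *
U=[0.50485,0.26334,0.154]; r=R(.154)
def tab(th):
    c,s=np.cos(th),np.sin(th); return place(U,[(.065-.162*c+.004*s,.025,.079+.162*s+.004*c)])[0]
t=tab(0)
robot.move_ptp([t[0],t[1],.16],r)
print(robot.move_linear(t,.12,threshold=12))
robot.gripper_to(0)
s=robot.get_state();print(s["time"],s["ee_pos"],s["opening"],s["grasp_force"],s["force"]); f0=s["force"]
for th in np.linspace(0,1.75,10)[1:]:
    h=robot.move_linear(tab(th),.12,threshold=25)
    s=robot.get_state();print(round(th,2),h,s["time"],(s["ee_pos"]-tab(th)).round(4),(s["force"]-f0).round(1),round(s["opening"],4))
    if h: break
E
```

```text
False
20.325 [0.40517593 0.27320749 0.08300554] 0.011991694537984161 30.00005006790161 [-0.72242321  0.63398093  0.3447662 ]
0.19 False 20.7333 [0.0001 0.     0.    ] [ 1.2  1.2 -0.1] 0.0119
0.39 False 21.1417 [-0.      0.     -0.0004] [2.3 0.5 0.3] 0.0119
0.58 False 21.55 [-0.0002 -0.     -0.0005] [1.8 0.5 1. ] 0.0118
0.78 False 21.9583 [-0.0002 -0.     -0.0004] [ 0.9 -0.1  2. ] 0.0118
0.97 False 22.3667 [-0.0001  0.     -0.0003] [2.7 1.  1.6] 0.0113
1.17 False 22.775 [-0.0001  0.     -0.0003] [ 4.9  1.1 -2.6] 0.0122
1.36 False 23.1833 [-0.0002 -0.     -0.0003] [ 4.   2.6 -4.8] 0.0118
1.56 False 23.5917 [-0.0003 -0.     -0.0001] [ 2.1  0.3 -1.7] 0.0116
1.75 False 24.0 [0.0001 0.0001 0.0004] [ 1.6 -0.3  4.4] 0.0117
```

```bash
python3 - <<'E'
from mv import *
import pickle
U=[0.50485,0.26334,0.154]; r=R(.154+np.pi)
robot.gripper_to(.05)
e=robot.get_state()["ee_pos"]
robot.move_linear([e[0],e[1],.31],.15)
v=place(U,[(-.005,.025,.26)])[0]
robot.move_linear([v[0],v[1],.31],.2)
robot.move_ptp(v,r)
s=robot.get_state();ci=robot.camera_info("wrist");im=robot.grab_frame("wrist")[:,:,::-1]
pickle.dump(ci,open("w5.pkl","wb"))
c=proj(ci,place(U,[(-.005,.025,.069)]))[0];x0=int(np.clip(c[0]-100,0,312));y0=int(np.clip(c[1]-75,0,234))
cv2.imwrite("pics/w5.png",cv2.resize(im[y0:y0+150,x0:x0+200],None,fx=4,fy=4,interpolation=cv2.INTER_CUBIC))
print(s["time"],s["ee_pos"],s["qpos"].round(2),x0,y0,c)
q=proj(ci,place(U,[(-.01,.01,.069),(-.01,.04,.069),(0,.04,.069),(0,.01,.069)]))
print((q-[x0,y0]+.5)*4-.5)
E
```

```text
28.6917 [0.49611748 0.28733788 0.26000641] [ 0.22  0.5  -1.08  1.68  0.46  1.25  0.77] 151 102 [251.50516486 177.87256154]
[[355.66985337 289.45234104]
 [451.31076677 289.2975999 ]
 [451.0423691  320.43481504]
 [356.05710184 320.58949421]]
```

View pics/w5.png

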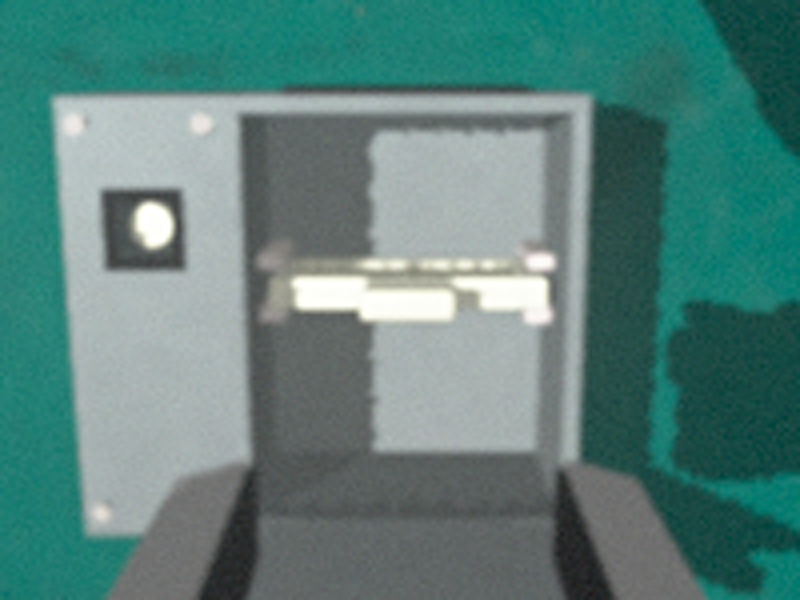

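```bash
python3 - <<'E'
from mv import *
U=[0.50485,0.26334,0.154]
v=place(U,[(-.005,.026,0)])[0]; g=lambda z:[v[0],v[1],z]
robot.move_linear(g(.11),.15)
h=robot.move_linear(g(.0715),.08,threshold=10)
s=robot.get_state();print(h,s["time"],s["ee_pos"])
robot.gripper_to(0)
s=robot.get_state();print(s["time"],s["opening"],s["grasp_force"],s["force"])
if .026<s["opening"]<.034:
    h=robot.move_linear(g(.125),.06,threshold=20);print(h)
    if not h: print(robot.move_linear(g(.28),.12,threshold=25))
s=robot.get_state();print(s["time"],s["ee_pos"],s["opening"],s["grasp_force"],s["force"])
im=np.hstack([cv2.resize(robot.grab_frame("scene")[120:270,150:300,::-1],(400,400)),cv2.resize(robot.grab_frame("wrist")[60:260,150:350,::-1],(400,400))])
cv2.imwrite("pics/f.png",im)
E
```

```text
False 30.525 [0.49580547 0.28848385 0.07145465]
30.975 0.030075746231079843 30.000798404216766 [ 0.49550118 -0.83444852  2.4150484 ]
False
False
33.4583 [0.49574287 0.28808666 0.27935699] 0.02963675862242493 29.999898076057434 [-0.23040896  0.31385887 -1.69530385]
```

View pics/f.png

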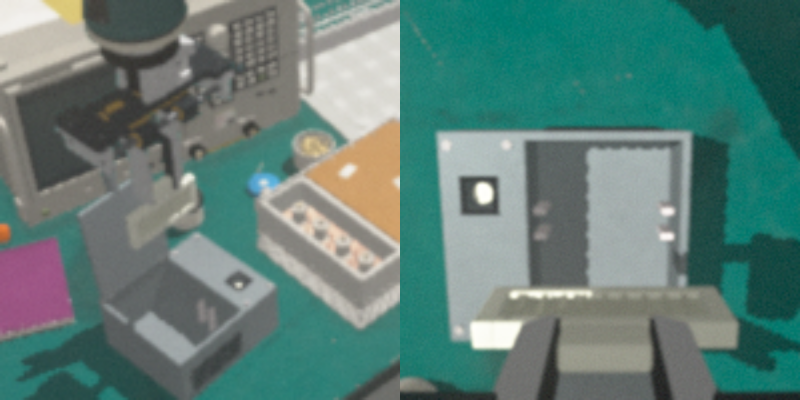

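The picture shows the cassette held upright well above the unit (left half, about (165,210)). The slot is empty and the flap is standing open.

```bash
python3 -c "
from rig import robot
robot.pause(1.0)
s=robot.get_state();print(s['time'],s['opening'],s['grasp_force'])
print(robot.sign_off())"
```

```text
34.5583 0.029427646187954702 29.99985247850418
the job is handed in; nothing more can be done
None
```

The job is done and handed in at 34.6 s: button pressed fully down, screwdriver back upright in its stand, flap left standing open, and the cassette held upright and still with its lower edge about 14 cm above the unit's top; the loose items were not touched as far as the forces and pictures show.

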